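Load the carburettor tester and hold its sprung door shut

TASK

Swing the carburettor tester's drop-front door all the way down, stand the carburettor upright in the nest between the guide rails with its brass inlet facing the plunger, and let go of it. Then push the door back up so that its roller drives the carburettor onto the sprung plunger until the carburettor is hard against the stop block, and finish while holding the door there against the spring. Leave the other things on the bench where they are.

Things in the scene. Friction and masses are not known exactly. Their poses are not given: they have to be found in the camera images.
- tester: Carburettor tester bolted to the bench: grey base plate 150 x 130 x 20 mm high. Origin on the bench below the nest's centre; x points from the door to the plunger (away from the robot, give or take the yaw), z up. Two guide rails along x, 8 mm high, inner faces at y = -22 and +22 mm, x = -40 to +22 mm. Open above and at the sides; only the door is in front.
- nest (a point): Point on the nest's floor, 20 mm above the bench, axes as the tester. The carburettor is hard against the stop when its origin is here. To load it, stand it about 20 mm nearer the door (x = -20 mm): there it is clear of the plunger tip and of the lowered door.
- stop (a point): Centre of the front face of the aluminium stop block (56 mm wide, 44 mm high above the nest floor) at x = +22 mm from the nest point: the hard stop. The plunger comes out of this face.
- plunger (a joint): Travel in m of the sprung plunger: steel pin 14 mm thick with a round tip, along the tester's x, 22 mm above the nest floor. 0 = fully out (tip 14 mm in front of the stop block); about 0.014 with a part hard against the stop block. Spring: 10 N at 0 rising to 24 N at 0.014.
- door (a joint): Angle in rad of the bottom-hinged steel drop-front door: 0 = upright, growing as its top comes down towards the robot, 0.95 = fully down on its stop (-0.08 with an empty nest). Stiff hinge (0.15 N m): unloaded, it stays where it is left. With the carburettor hard against the stop it is at about 0; about 7 N at the rail (10 N if pinched, from pad friction) balances the spring there; let go, it springs open.
- roller_axis (a point): Centre of a free-turning rubber roller on the door, along y, of radius 8 mm, 30 mm long, that pushes the carburettor's -x end. Door upright: 20 mm inside the hinge line (towards the plunger) and 22 mm above it. With the carburettor against the resting plunger it first touches at a door angle of about 0.53.
- rail (a point): Middle of the round grip rail on the door's free edge: dark steel bar 16 mm thick along the tester's y, 84 mm clear between its posts, 105 mm from the hinge line, with about 45 mm of gap to the door panel, so it can be pinched from above at any door angle. At door angle a it lies at the hinge + (-105 sin a, 0, 105 cos a) mm in the tester's axes.
- hinge (a point): Middle of the door's hinge line (along the tester's y): at x = -50 mm from the nest point, 20 mm above the bench.
- carb: Carburettor: bare aluminium block 44 (x) x 38 (y) x 42 mm high, with cover 45 mm, and a round black primer bulb (16 mm) on top, 11 mm off centre towards -x, rising to 51 mm. About 160 g, standing on the bench right or left of the tester. Origin at the centre of its underside, z up; the +x end has the flush brass inlet, the -x end a wide black throat. Grip it across its y sides.
- carb_inlet (a point): Centre of the brass inlet on the carburettor's +x end, 22 mm from its centre, 22 mm above its underside.
- drum: Clutch drum: dark steel disc 72 mm across and 22 mm high with a 32 mm hub, 32 mm high in all; origin at the centre of its underside. Not needed; it may lie on either side of the tester.
- cleaner_can: Spray can, 66 mm across, 190 mm tall, standing; origin under its centre. Not needed.
- oil_bottle: White oil bottle, 68 mm across, 170 mm tall, standing; origin under its centre. Not needed.
- screw_jar: Glass jar with a steel lid, 60 mm across, 75 mm tall; origin under its centre. Not needed.
- piston: Small bare aluminium piston, 44 mm across, 38 mm tall, standing; origin under its centre. Not needed.
- screwdriver: Screwdriver with a black handle, lying in front of the robot; origin under its middle. Not needed.
- wrench: Steel spanner lying flat; origin under its middle. Not needed.

How it is judged:
On the way, in this order (a step that is already met when the one before it is completed fails the run):
1. the door is swung all the way down (value of joint door above 0.85 rad), for 0.2 s.
2. the carburettor stands in the nest, inlet towards the plunger, let go, with the door still down (y of carb in the frame of nest between -0.005 and 0.005 m and z of carb in the frame of nest between -0.004 and 0.004 m and angle between carb's own z axis and vertical below 0.12 rad and angle between the x axis of carb and the x axis of tester, either way round below 0.15 rad and x of carb_inlet in the frame of nest between -0.012 and 0.014 m and contact force between the fingers and carb below 0.1 N and value of joint door above 0.8 rad), for 0.2 s.
At the end, for the whole second after the job is handed in: The robot still holds the door up (over 1 N, within 0.08 rad of upright), not touching the carburettor, which stands still in the nest, inlet to the plunger, within 2.5 mm of the stop, 5 mm sideways, 0.15 rad in yaw, 0.12 rad in tilt; the plunger is in by over 12 of 14 mm (y of carb in the frame of nest between -0.005 and 0.005 m and z of carb in the frame of nest between -0.004 and 0.004 m and angle between carb's own z axis and vertical below 0.12 rad and angle between the x axis of carb and the x axis of tester, either way round below 0.15 rad and x of carb_inlet in the frame of nest between 0.0195 and 0.0245 m and value of joint plunger above 0.012 m and value of joint door below 0.08 rad and linear speed of carb below 0.02 m/s and contact force between each of the arm, the fingers and carb below 0.1 N and contact force between any of the fingers, the arm and door above 1 N); the arm keeps its last pose, push and grip.
It fails at once if one of the other things on the bench is moved more than 30 mm (distance of any of drum, cleaner_can, oil_bottle, screw_jar, piston, screwdriver, wrench from where it was at the start of the episode above 0.03 m).
It fails at once if the can, bottle, jar, piston or drum is tipped (angle between any of drum, cleaner_can, oil_bottle, screw_jar, piston's own z axis and vertical above 0.5 rad).
It also fails if it takes over 64 s, if anything falls off the work surface, if the arm or the gripper's body presses on something with over 40 N, if the wrist force passes 120 N, or if a joint passes its speed limit or range.

ROBOT

A 6-joint arm with a two-finger parallel gripper is mounted at the origin on the work surface. World frame = base frame: x ahead of the robot, y to its left, z up, the work surface at z = 0. Lengths are in m, angles in rad, forces in N, time in s.
With the tool pointing down it reaches from about 0.375 to 0.975 m from the base axis. Payload 3.8 kg.
Tool frame: the origin (TCP) lies on the centre line of the jaws, within the pads' length; the fingertips stand 14 mm ahead of it and the grasp point (between the pads) lies 5 mm behind it; z points along the fingers, y is the line along which they close (so a half turn about z gives the same grasp; the last joint's range is limited). The gripper opens to 85 mm and grips with 20 to 120 N. Pads are 22 mm wide; open, the fingers measure 114 mm over their backs; the gripper's body (76 mm by 85 mm) begins 54 mm behind the grasp point. The pads swing forward as they close: fully open they stand 13 mm farther back than shut.
Start: joints at [-1.275, 0.264, 1.604, -0, 1.274, -0.037], TCP at [0.221, -0.638, 0.245] pointing down, gripper open.
Joint ranges: [-2.63, 2.63], [-0.94, 2.18], [0.31, 2.57], [-1.31, 4.45], [0, 2.66], [-2.55, 2.55]. Speed limits (rad/s): [2.57, 2.57, 3.14, 3.14, 3.14, 3.14].

INTERFACE

Orientations are given as [roll, pitch, yaw] about the fixed x, y, z axes, in that order (R = Rz(yaw) Ry(pitch) Rx(roll)).
In Python, from plant import sense, snapshot, camera_info, arm, models gives the robot as it stands. The module is installed in compiled form; this text tells all that it offers.
- The arm moves only by the tool step_arm, never from a script. Its argument "rows" is a list of rows, each an object of numbers: "hand": the opening, from -1 (shut) to 1 (fully open), so that 0 is half open; "x", "y", "z": the shift along the tool's x, y, z each as a share of 500 mm, from -1 to 1; "wx", "wy", "wz": the turn, a rotation vector about the tool's x, y, z each as a share of 30 degrees, from -1 to 1. In form: [{"hand": .., "x": .., "y": .., "z": .., "wx": .., "wy": .., "wz": ..}, ...]. A call has 1 to 10 rows; each row is the pose to reach, as a shift and turn from the pose commanded when the call began, along the tool's axes at that moment; what a row does not reach only later rows make up. A row lasts 1/10 s, in which the tool goes at most 50 mm and 8.59 degrees, less where a joint would pass 70% of its speed; a pose out of reach is approached as far as the arm can. A call with a number of a shift or a turn outside -1 to 1 is refused whole. A call with a gripper value outside its range is refused whole. The fingers move at their own pace and stop on an object; "newtons" is the grip in N (left out, the last holds). Time passes only in rows, so rows that repeat a pose let the fingers close. It gives the time, the measured TCP pose, the force, the opening and the grip force at its end, in the units of the state.
- sense(): the state, without advancing time (a new reading comes with each control period).
- snapshot(name): name is "side" or "top"; returns (picture, depth): 480x640x3 uint8, red, green, blue; 480x640 float32, m along the optical axis (not along the pixel's ray), 0 where there is no reading.
- camera_info(name): a dict with "vertical_fov" (degrees; the focal length in pixels is half the picture's height over the tangent of half this angle, whatever the lens; pixels are square), "cx", "cy" (the principal point, pixels), "view" (4x4, takes a point from world to camera coordinates). Camera axes: x right, y down, z forward; pixel columns grow to the right and rows downward; lengths in m; the calibration is good to about 2 mm. A picture is of the moment at which its call begins. camera_info takes no time and is no camera call.
- arm.close_job(): hands the job in; it is judged then, once.
Trained networks look in the newest picture that a camera, given by its name, has taken for a name from the list of things; names that differ only in an ending like _2 or _b are one class to them, and where a whole thing is asked for, a point or a joint stands for the part that bears it (a point fixed in the world has none). Each returns a list of dicts, best first, with "confidence" (0 to 1); they miss things now and then, are a little off and sometimes report something else, mostly with a low value. They report only what shows in the picture. A call takes as long as a camera call.
- models.look_for(camera, thing): "bbox" ([left, top, right, bottom] in pixels, round what is visible of it).
- models.masks_of(camera, thing): "region" (480x640 bool, what is visible of it) and "bbox" ([left, top, right, bottom] in pixels, round what is visible of it).
- models.place_of(camera, thing): "xy" ([column, row] in pixels: a listed point, or the origin of a listed thing).
The state is a dict: "time_s": time; "q": joint angles; "joint_vel": joint speeds; "joint_torque": joint torques, N m; "eef_pos": TCP position; "eef_rot": TCP orientation; "contact_force": force on the tool from outside, world axes, zero at the start; "ft_torque": the same for the moment, N m; "opening": finger opening in m; "grasp_force": force on a finger pad.
Only numpy, scipy, OpenCV 4.12 (cv2) and the standard library are available. Lean on these libraries where they do the work, as an engineer would, in place of code of your own. Each camera call takes 0.05 s, during which the arm holds its last target. There are 200 camera calls.

## Working session

There is one attempt and no reset: what is moved stays moved. The work goes in short steps, Python scripts to look and compute and a tool call to move; the robot and the scene stay as the last step left them, time stands still between calls to the robot, and variables do not carry over. Pictures are saved under pics/ and viewed, at most 10 in all, crops included, and the job is handed in when it is done.

Besides the shell and the picture viewer there is one more tool, called after "Call:" by a JSON object that holds its "fn" and its "kwargs", one argument or row to a line. step_arm: Moves the arm, as the interface text tells. Its arguments: {"type":"object","properties":{"rows":{"type":"array"},"newtons":{"type":"number"}},"required":["rows"]}

```bash
mkdir -p pics
cat > h.py <<'E'
import numpy as np,cv2
from plant import sense,snapshot,camera_info,arm,models
from scipy.spatial.transform import Rotation as R
def cam(n):
    c=camera_info(n);f=240/np.tan(np.radians(c["vertical_fov"])/2);return f,c["cx"],c["cy"],np.array(c["view"])
def cloud(n,d):
    f,cx,cy,V=cam(n);v,u=np.mgrid[:480,:640]
    P=np.stack([(u-cx)/f*d,(v-cy)/f*d,d],-1);return (P-V[:3,3])@V[:3,:3]
def ray(n,uv,z):
    f,cx,cy,V=cam(n);r=np.array([(uv[0]-cx)/f,(uv[1]-cy)/f,1])@V[:3,:3];o=-V[:3,:3].T@V[:3,3]
    return o+r*(z-o[2])/r[2]
def proj(n,p):
    f,cx,cy,V=cam(n);q=V[:3,:3]@np.array(p)+V[:3,3];return np.array([cx+f*q[0]/q[2],cy+f*q[1]/q[2]])
E
python3 - <<'E'
from h import *
np.set_printoptions(precision=4,suppress=True)
s=sense();print(s["time_s"],s["eef_pos"],s["eef_rot"],s["contact_force"])
for n in("top","side"):
    im,d=snapshot(n);cv2.imwrite(f"pics/{n}0.png",im[:,:,::-1]);np.save(f"{n}0.npy",d);C=cloud(n,d)
    print(n,-cam(n)[3][:3,:3].T@cam(n)[3][:3,3])
    for t,z in(("carb",0),("carb_inlet",.022),("nest",.02),("hinge",.02),("stop",.042),("rail",.125),("tester",0),("drum",0),("roller_axis",.042)):
        for r in models.place_of(n,t)[:2]:
            u=np.array(r["xy"]);i=np.clip(u.round().astype(int),0,[639,479]);print(t,round(r["confidence"],2),u,"ray",ray(n,u,z),"depth",C[i[1],i[0]])
E
```

```text
0.0 [ 0.2203 -0.6373  0.2439] [-3.1394 -0.0001  0.3328] [-0.4051  0.497  -0.0994]
top [0.3749 0.0042 1.5907]
carb 0.53 [214.2 254.2] ray [0.5485 0.251  0.    ] depth [0.5446 0.2453 0.0403]
carb_inlet 0.86 [206.6 249.2] ray [0.559  0.2672 0.022 ] depth [0.5562 0.2615 0.0501]
nest 0.78 [328.4 216.1] ray [ 0.6438 -0.0447  0.02  ] depth [ 0.6372 -0.0425  0.0602]
nest 0.18 [211.6 252.9] ray [0.5497 0.2546 0.02  ] depth [0.5464 0.2493 0.0471]
hinge 0.57 [332.3 233.7] ray [ 0.5979 -0.0544  0.02  ] depth [ 0.5816 -0.0496  0.1297]
hinge 0.38 [464.6 202.2] ray [ 0.6788 -0.3973  0.02  ] depth [ 0.6626 -0.3763  0.1061]
stop 0.84 [328.8 212.1] ray [ 0.6503 -0.0452  0.042 ] depth [ 0.6428 -0.0443  0.0857]
rail 0.64 [338.4 236.7] ray [ 0.5757 -0.065   0.125 ] depth [ 0.5739 -0.0637  0.1327]
rail 0.37 [326.  223.6] ray [ 0.6076 -0.0356  0.125 ] depth [ 0.6236 -0.0385  0.0172]
tester 0.79 [328.3 220.2] ray [ 0.6364 -0.045   0.    ] depth [ 0.6347 -0.0438  0.0136]
drum 0.43 [320.5 324.2] ray [ 0.3676 -0.0229  0.    ] depth [ 0.3682 -0.0213  0.0222]
roller_axis 0.64 [331.8 231. ] ray [ 0.6017 -0.0524  
[... 315 characters left out ...]
0314]
nest 0.72 [293.  248.9] ray [ 0.6335 -0.0407  0.02  ] depth [ 0.634  -0.0424  0.0178]
hinge 0.67 [309.6 246.1] ray [ 0.5873 -0.0572  0.02  ] depth [ 0.582  -0.0337  0.0451]
stop 0.92 [286.7 245.5] ray [ 0.6489 -0.0313  0.042 ] depth [ 0.6536 -0.0531  0.0171]
rail 0.85 [310.9 222.5] ray [ 0.5787 -0.0459  0.125 ] depth [ 0.5774 -0.0402  0.1322]
rail 0.62 [310.4 246.5] ray [0.5672 0.0447 0.125 ] depth [ 0.582  -0.0337  0.0451]
tester 0.98 [293.2 256.6] ray [ 0.6321 -0.029   0.    ] depth [ 0.6274 -0.006   0.0235]
drum 0.77 [330.9 199.6] ray [ 0.5511 -0.2962  0.    ] depth [ 0.5479 -0.2692  0.0211]
roller_axis 0.59 [303.8 241.4] ray [ 0.6028 -0.053   0.042 ] depth [ 0.6004 -0.0435  0.0533]
```

```bash
python3 - <<'E'
import cv2,numpy as np
a=cv2.imread("pics/top0.png")[170:340,180:480];b=cv2.imread("pics/side0.png")
cv2.imwrite("pics/top_c.png",cv2.resize(a,(780,442),interpolation=cv2.INTER_CUBIC))
cv2.imwrite("pics/side_c.png",cv2.resize(b[170:400,180:480],(780,598),interpolation=cv2.INTER_CUBIC))
E
python3 - <<'E'
from h import *
np.set_printoptions(precision=4,suppress=True)
for n in("top","side"):
    im,_=snapshot(n);d=np.load(f"{n}0.npy");C=cloud(n,d)
    def rect(t,m):
        p=C[m][:,:2]
        if len(p)<8: print(n,t,len(p));return
        r=cv2.minAreaRect((p*1000).astype(np.float32));print(n,t,len(p),"mean",C[m].mean(0),"rect",r)
    for t,z in(("tester",(.014,.026)),("tester",(.122,.145)),("tester",(.058,.072)),("tester",(.024,.034)),("carb",(.036,.049)),("carb",(.049,.056))):
        ms=models.masks_of(n,t)
        if ms:
            m=ms[0]["region"]&(C[...,2]>z[0])&(C[...,2]<z[1]);rect((t,z,round(ms[0]["confidence"],2)),m)
E
```

```text
top ('tester', (0.014, 0.026), 0.63) 1468 mean [ 0.6483 -0.039   0.0194] rect ((646.4334106445312, -40.10520935058594), (150.8287811279297, 129.5596466064453), 14.834364891052246)
top ('tester', (0.122, 0.145), 0.63) 290 mean [ 0.5768 -0.0572  0.1299] rect ((577.151611328125, -57.33271408081055), (15.999225616455078, 106.76679229736328), 14.70058536529541)
top ('tester', (0.058, 0.072), 0.63) 348 mean [ 0.6672 -0.0347  0.0634] rect ((641.6658325195312, -42.99609375), (144.87765502929688, 89.52185821533203), 14.00596809387207)
top ('tester', (0.024, 0.034), 0.63) 348 mean [ 0.6529 -0.0263  0.0276] rect ((644.6622314453125, -42.098304748535156), (146.42567443847656, 129.10769653320312), 14.372113227844238)
top ('carb', (0.036, 0.049), 0.63) 224 mean [0.5444 0.2513 0.0431] rect ((544.8690795898438, 251.65943908691406), (44.901588439941406, 37.96043014526367), 35.890647888183594)
top ('carb', (0.049, 0.056), 0.63) 29 mean [0.5436 0.2481 0.0506] rect ((545.3976440429688, 250.54995727539062), (36.16039276123047, 31.393810272216797), 33.93494415283203)
side ('tester', (0.014, 0.026), 0.97) 
[... 329 characters left out ...]
 ('tester', (0.058, 0.072), 0.97) 256 mean [ 0.6595 -0.0274  0.064 ] rect ((633.84619140625, -32.11310577392578), (148.83447265625, 63.7540283203125), 3.103869676589966)
side ('tester', (0.024, 0.034), 0.97) 288 mean [ 0.6392 -0.0164  0.0281] rect ((644.2506713867188, -34.350364685058594), (143.2272491455078, 135.8111572265625), 16.852758407592773)
side ('carb', (0.036, 0.049), 0.89) 241 mean [0.5418 0.2586 0.0441] rect ((541.1132202148438, 256.0989990234375), (44.57316970825195, 37.72144317626953), 35.207252502441406)
side ('carb', (0.049, 0.056), 0.89) 18 mean [0.5345 0.2519 0.0506] rect ((540.7583618164062, 255.67483520507812), (36.103816986083984, 16.202795028686523), 18.102102279663086)
```

View pics/top_c.png

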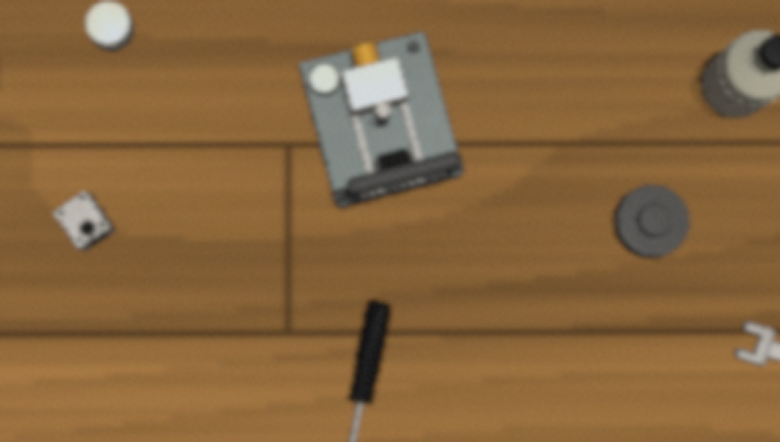

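View pics/side_c.png

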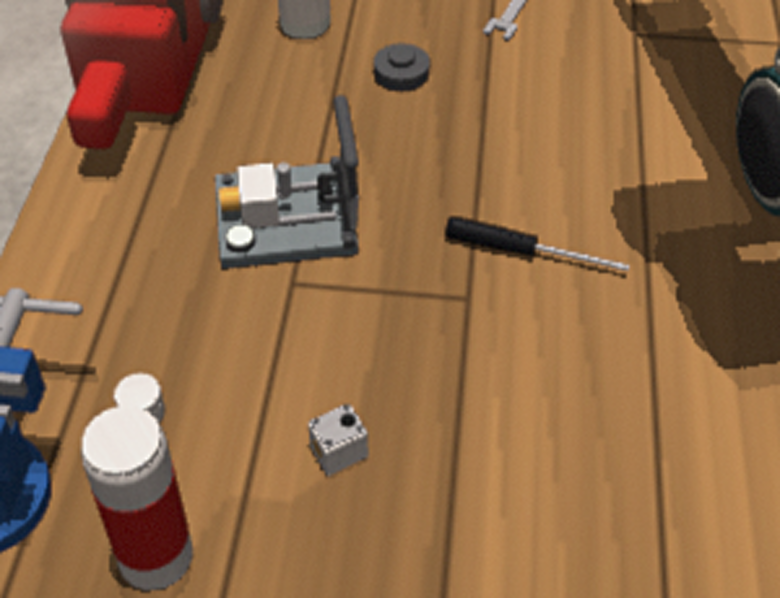

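Run:
```python
from h import *
np.set_printoptions(precision=1,suppress=True,linewidth=150)
y=np.radians(14.6);u=np.array([np.cos(y),np.sin(y)]);v=np.array([-u[1],u[0]])
for n,o in(("top",[.6464,-.0401]),("side",[.6464,-.0401])):
    C=cloud(n,np.load(f"{n}0.npy"));q=C[...,:2]-o;a=q@u*1000;b=q@v*1000;z=C[...,2]*1000
    def st(t,m): print(n,t,m.sum(),"x",np.percentile(a[m],[2,50,98]),"y",np.percentile(b[m],[2,50,98]),"z",np.percentile(z[m],[5,50,95]))
    I=(abs(a)<120)&(abs(b)<70)
    st("block",I&(z>58)&(z<70)&(a>0)&(abs(b)<40))
    st("railtop",I&(z>122)&(a<0)); st("railmax",I&(z>129)&(a<0))
    for lo in(-40,5):st("guides",I&(z>25)&(z<32)&(a>-30)&(a<18)&(b>lo)&(b<lo+35))
    for z0 in(30,50,70,90,110): st("door%d"%z0,I&(z>z0)&(z<z0+15)&(a<-38)&(abs(b)<45))
    st("plunger",I&(z>36)&(z<56)&(a>-8)&(a<20)&(abs(b)<12))
```

```text
top block 318 x [ 7.3 27.3 47.2] y [-26.8  -0.4  26.8] z [58.7 62.7 68. ]
top railtop 290 x [-79.  -71.9 -63.8] y [-50.1   1.3  51.3] z [124.2 129.7 135.4]
top railmax 174 x [-78.9 -71.9 -64.6] y [-49.9  -2.5  49.3] z [129.2 131.5 136.9]
top guides 33 x [-29.6  -9.9   9.6] y [-33.4 -25.5 -15.5] z [25.2 27.4 30.7]
top guides 39 x [-27.6  -7.5  13. ] y [ 7.9 24.6 39.2] z [25.2 27.6 30.2]
top door30 43 x [-75.9 -47.6 -38.1] y [-34.4  -0.8  35.9] z [30.4 40.4 44.8]
top door50 37 x [-77.3 -49.  -42.1] y [-31.1   2.7  42. ] z [50.3 52.4 61. ]
top door70 67 x [-78.1 -75.9 -73.7] y [-40.9   0.4  41.5] z [71.5 76.6 81.8]
top door90 2 x [-76.4 -76.  -75.6] y [-42.4  -0.   42.3] z [94.6 95.7 96.7]
top door110 23 x [-78.9 -77.7 -63.5] y [-42.    3.   41.5] z [121.7 123.7 124.7]
top plunger 12 x [-6.8  7.6 15.3] y [-10.4   6.   10.7] z [37.4 47.2 54.4]
side block 219 x [ 6.6 26.1 45.4] y [-23.6   6.7  31.7] z [60.  64.1 67.3]
side railtop 160 x [-79.8 -71.7 -64.9] y [-43.9  11.1  56.6] z [125.1 131.4 135.3]
side railmax 121 x [-78.8 -71.8 -65.6] y [-41.1   8.7  55.4] z [129.6 132.3 135.4]
side gu
[... 395 characters left out ...]
nt call last):
  File "<stdin>", line 11, in <module>
  File "<stdin>", line 6, in st
    return _quantile_unchecked(
        a, q, axis, out, overwrite_input, method, keepdims, weights)
    return _ureduce(a,
                    func=_quantile_ureduce_func,
    ...<5 lines>...
                    overwrite_input=overwrite_input,
                    method=method)
    r = func(a, **kwargs)
    result = _quantile(arr,
                       quantiles=q,
    ...<2 lines>...
                       out=out,
                       weights=wgt)
    slices_having_nans = np.isnan(arr[-1, ...])
                                  ~~~^^^^^^^^^
IndexError: index -1 is out of bounds for axis 0 with size 0
```

Call:
{"fn": "step_arm", "kwargs": {
  "rows": [
    {"hand":0.2,"x":0.52,"y":-0.43,"z":0.04,"wz":-1},
    {"hand":0.2,"x":0.52,"y":-0.43,"z":0.04,"wz":-1},
    {"hand":0.2,"x":0.52,"y":-0.43,"z":0.04,"wz":-1},
    {"hand":0.2,"x":0.52,"y":-0.43,"z":0.04,"wz":-1},
    {"hand":0.2,"x":0.52,"y":-0.43,"z":0.04,"wz":-1},
    {"hand":0.2,"x":0.52,"y":-0.43,"z":0.04,"wz":-1},
    {"hand":0.2,"x":0.52,"y":-0.43,"z":0.04,"wz":-1},
    {"hand":0.2,"x":0.52,"y":-0.43,"z":0.04,"wz":-1},
    {"hand":0.2,"x":0.52,"y":-0.43,"z":0.04,"wz":-1}
  ]
}}

```text
schema error: expected keys hand, x, y, z, wx, wy, wz
```

```bash
cat > go.py <<'E'
import sys
from h import *
x,y,z,yaw=map(float,sys.argv[1:5])
s=sense();Rc=R.from_euler("xyz",s["eef_rot"]);Rt=R.from_euler("xyz",[np.pi,0,np.radians(yaw)])
d=Rc.inv().apply(np.array([x,y,z])-s["eef_pos"])/.5;w=(Rc.inv()*Rt).as_rotvec(degrees=True)/30
print("t",s["time_s"],"pos",np.round(s["eef_pos"],4),"rot",np.round(np.degrees(s["eef_rot"]),1),"F",np.round(s["contact_force"],1),"open",round(s["opening"],4),s["grasp_force"])
print("shift",d.round(4),"turn",w.round(3))
E
python3 go.py .577 -.056 .2 104.6
```

```text
t 1.7 pos [ 0.2205 -0.638   0.2453] rot [-180.     0.    19.1] F [-0.  -0.3 -0.2] open 0.0852 0.0
shift [ 1.0541 -0.8672  0.0905] turn [-0.    -0.    -2.851]
```

Call:
{"fn": "step_arm", "kwargs": {
  "rows": [
    {"hand":0.2,"x":0.52,"y":-0.43,"z":0.04,"wx":0,"wy":0,"wz":-1},
    {"hand":0.2,"x":0.52,"y":-0.43,"z":0.04,"wx":0,"wy":0,"wz":-1},
    {"hand":0.2,"x":0.52,"y":-0.43,"z":0.04,"wx":0,"wy":0,"wz":-1},
    {"hand":0.2,"x":0.52,"y":-0.43,"z":0.04,"wx":0,"wy":0,"wz":-1},
    {"hand":0.2,"x":0.52,"y":-0.43,"z":0.04,"wx":0,"wy":0,"wz":-1},
    {"hand":0.2,"x":0.52,"y":-0.43,"z":0.04,"wx":0,"wy":0,"wz":-1},
    {"hand":0.2,"x":0.52,"y":-0.43,"z":0.04,"wx":0,"wy":0,"wz":-1},
    {"hand":0.2,"x":0.52,"y":-0.43,"z":0.04,"wx":0,"wy":0,"wz":-1}
  ]
}}

```text
time_s: 2.5
eef_pos: [0.3977, -0.3459, 0.225]
eef_rot: [-3.141, -0.002, 0.861]
contact_force: [-0.5, -0.8, -1.1]
opening: 0.0511
grasp_force: 0.0
```

```bash
python3 go.py .577 -.056 .2 104.6
```

```text
t 2.5 pos [ 0.3977 -0.3459  0.225 ] rot [-1.80e+02 -1.00e-01  4.93e+01] F [-0.5 -0.8 -1.1] open 0.0511 0.0
shift [ 0.6734 -0.1056  0.0513] turn [ 0.    -0.004 -1.842]
```

Call:
{"fn": "step_arm", "kwargs": {
  "rows": [
    {"hand":0.2,"x":0.673,"y":-0.106,"z":0.04,"wx":0,"wy":0,"wz":-1},
    {"hand":0.2,"x":0.673,"y":-0.106,"z":0.04,"wx":0,"wy":0,"wz":-1},
    {"hand":0.2,"x":0.673,"y":-0.106,"z":0.04,"wx":0,"wy":0,"wz":-1},
    {"hand":0.2,"x":0.673,"y":-0.106,"z":0.04,"wx":0,"wy":0,"wz":-1},
    {"hand":0.2,"x":0.673,"y":-0.106,"z":0.04,"wx":0,"wy":0,"wz":-1},
    {"hand":0.2,"x":0.673,"y":-0.106,"z":0.04,"wx":0,"wy":0,"wz":-1},
    {"hand":0.2,"x":0.673,"y":-0.106,"z":0.04,"wx":0,"wy":0,"wz":-1},
    {"hand":0.2,"x":0.673,"y":-0.106,"z":0.04,"wx":0,"wy":0,"wz":-1}
  ]
}}

```text
time_s: 3.3
eef_pos: [0.5787, -0.0576, 0.2051]
eef_rot: [3.141, -0.001, 1.384]
contact_force: [0.2, -0.1, 0.7]
opening: 0.0509
grasp_force: 0.0
```

```bash
python3 go.py .577 -.056 .119 104.6
```

```text
t 3.3 pos [ 0.5787 -0.0576  0.2051] rot [ 1.799e+02 -1.000e-01  7.930e+01] F [ 0.2 -0.1  0.7] open 0.0509 0.0
shift [ 0.0022 -0.004   0.1723] turn [ 0.002 -0.002 -0.843]
```

Call:
{"fn": "step_arm", "kwargs": {
  "newtons": 25,
  "rows": [
    {"hand":0.2,"x":0.002,"y":-0.004,"z":0.03,"wx":0,"wy":0,"wz":-0.843},
    {"hand":0.2,"x":0.002,"y":-0.004,"z":0.04,"wx":0,"wy":0,"wz":-0.843},
    {"hand":0.2,"x":0.002,"y":-0.004,"z":0.06,"wx":0,"wy":0,"wz":-0.843},
    {"hand":0.2,"x":0.002,"y":-0.004,"z":0.12,"wx":0,"wy":0,"wz":-0.843},
    {"hand":0.2,"x":0.002,"y":-0.004,"z":0.172,"wx":0,"wy":0,"wz":-0.843},
    {"hand":0.2,"x":0.002,"y":-0.004,"z":0.172,"wx":0,"wy":0,"wz":-0.843},
    {"hand":-0.8,"x":0.002,"y":-0.004,"z":0.172,"wx":0,"wy":0,"wz":-0.843},
    {"hand":-0.8,"x":0.002,"y":-0.004,"z":0.172,"wx":0,"wy":0,"wz":-0.843},
    {"hand":-0.8,"x":0.002,"y":-0.004,"z":0.172,"wx":0,"wy":0,"wz":-0.843},
    {"hand":-0.8,"x":0.002,"y":-0.004,"z":0.172,"wx":0,"wy":0,"wz":-0.843}
  ]
}}

```text
time_s: 4.3
eef_pos: [0.5762, -0.0602, 0.1214]
eef_rot: [3.138, 0.002, 1.822]
contact_force: [0.0, -1.6, 3.8]
opening: 0.0152
grasp_force: 25.2
```

```bash
python3 - <<'E'
from h import *
im,d=snapshot("side");cv2.imwrite("pics/s1.png",cv2.resize(im[150:300,200:400,::-1],(800,600)))
E
python3 go.py .577 -.056 .119 104.6
```

```text
t 4.35 pos [ 0.5762 -0.0602  0.1214] rot [1.798e+02 1.000e-01 1.044e+02] F [ 0.2 -3.1  4.4] open 0.0153 25.275721549987793
shift [0.0078 0.0037 0.0047] turn [ 0.006  0.004 -0.008]
```

View pics/s1.png

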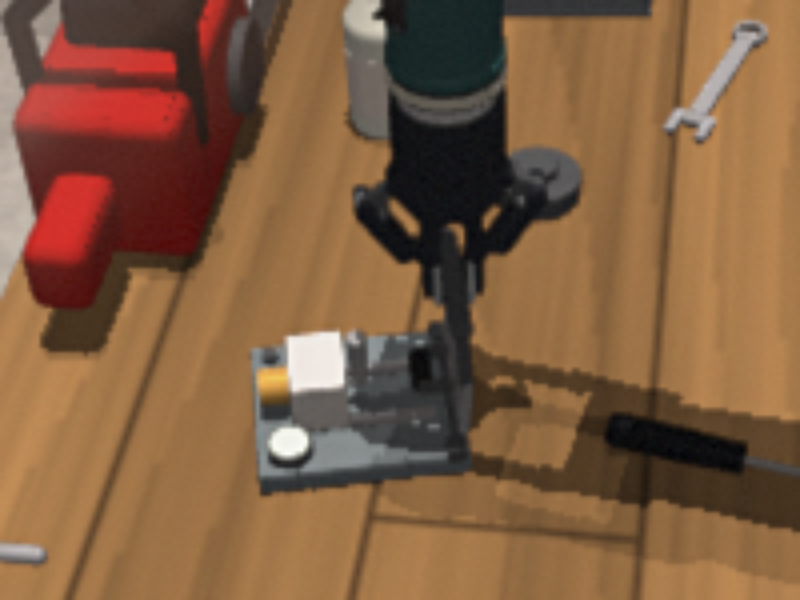

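Call:
{"fn": "step_arm", "kwargs": {
  "rows": [
    {"hand":-0.8,"x":0,"y":-0.026,"z":0.004,"wx":0,"wy":0,"wz":0},
    {"hand":-0.8,"x":0,"y":-0.056,"z":0.012,"wx":0,"wy":0,"wz":0},
    {"hand":-0.8,"x":0,"y":-0.085,"z":0.025,"wx":0,"wy":0,"wz":0},
    {"hand":-0.8,"x":0,"y":-0.112,"z":0.042,"wx":0,"wy":0,"wz":0},
    {"hand":-0.8,"x":0,"y":-0.135,"z":0.063,"wx":0,"wy":0,"wz":0},
    {"hand":-0.8,"x":0,"y":-0.149,"z":0.079,"wx":0,"wy":0,"wz":0},
    {"hand":-0.8,"x":0,"y":-0.155,"z":0.087,"wx":0,"wy":0,"wz":0},
    {"hand":-0.8,"x":0,"y":-0.157,"z":0.09,"wx":0,"wy":0,"wz":0},
    {"hand":-0.8,"x":0,"y":-0.157,"z":0.09,"wx":0,"wy":0,"wz":0},
    {"hand":-0.8,"x":0,"y":-0.157,"z":0.09,"wx":0,"wy":0,"wz":0}
  ]
}}

```text
time_s: 5.35
eef_pos: [0.5012, -0.079, 0.0778]
eef_rot: [3.137, 0.001, 1.821]
contact_force: [-1.2, 1.3, 22.6]
opening: 0.0149
grasp_force: 27.0
```

```bash
python3 go.py .5 -.08 .2 104.6
```

```text
t 5.35 pos [ 0.5012 -0.079   0.0778] rot [1.797e+02 1.000e-01 1.044e+02] F [-1.2  1.3 22.6] open 0.0149 27.03847646713257
shift [-0.0017 -0.0016 -0.2443] turn [ 0.009  0.002 -0.008]
```

Call:
{"fn": "step_arm", "kwargs": {
  "rows": [
    {"hand":-0.2,"x":0,"y":0,"z":-0.004,"wx":0,"wy":0,"wz":0},
    {"hand":0.2,"x":0,"y":0,"z":-0.006,"wx":0,"wy":0,"wz":0},
    {"hand":0.2,"x":0,"y":0,"z":-0.006,"wx":0,"wy":0,"wz":0},
    {"hand":0.2,"x":0,"y":0,"z":-0.006,"wx":0,"wy":0,"wz":0},
    {"hand":0.2,"x":0,"y":0,"z":-0.05,"wx":0,"wy":0,"wz":0},
    {"hand":0.2,"x":0,"y":0,"z":-0.14,"wx":0,"wy":0,"wz":0},
    {"hand":0.2,"x":0,"y":0,"z":-0.24,"wx":0,"wy":0,"wz":0},
    {"hand":0.2,"x":0,"y":0,"z":-0.24,"wx":0,"wy":0,"wz":0}
  ]
}}

```text
time_s: 6.15
eef_pos: [0.5032, -0.0799, 0.2015]
eef_rot: [3.13, 0.006, 1.821]
contact_force: [1.4, -0.3, 0.7]
opening: 0.0511
grasp_force: 0.0
```

```bash
python3 go.py .5445 .2525 .2 35.5
python3 - <<'E'
from h import *
for n in("top","side"):
    snapshot(n)
    for t,z in(("cleaner_can",0),("oil_bottle",0),("piston",0),("screw_jar",0),("drum",0),("rail",.081)):
        for r in models.place_of(n,t)[:1]: print(n,t,round(r["confidence"],2),ray(n,r["xy"],z).round(3))
E
```

```text
t 6.15 pos [ 0.5032 -0.0799  0.2015] rot [179.3   0.3 104.4] F [ 1.4 -0.3  0.7] open 0.0511 0.0
shift [0.6236 0.2448 0.0024] turn [ 0.025 -0.004  2.295]
top oil_bottle 0.78 [ 0.686 -0.399  0.   ]
top piston 0.67 [0.741 0.228 0.   ]
top screw_jar 0.78 [0.365 0.471 0.   ]
top drum 0.75 [ 0.549 -0.304  0.   ]
top rail 0.43 [ 0.499 -0.084  0.081]
side cleaner_can 0.56 [0.694 0.378 0.   ]
side oil_bottle 0.62 [ 0.673 -0.38   0.   ]
side piston 0.49 [0.734 0.229 0.   ]
side screw_jar 0.67 [0.37  0.482 0.   ]
side drum 0.7 [ 0.536 -0.31  -0.   ]
side rail 0.92 [ 0.501 -0.068  0.081]
```

Call:
{"fn": "step_arm", "kwargs": {
  "rows": [
    {"hand":1,"x":0.624,"y":0.245,"z":0.002,"wx":0,"wy":0,"wz":1},
    {"hand":1,"x":0.624,"y":0.245,"z":0.002,"wx":0,"wy":0,"wz":1},
    {"hand":1,"x":0.624,"y":0.245,"z":0.002,"wx":0,"wy":0,"wz":1},
    {"hand":1,"x":0.624,"y":0.245,"z":0.002,"wx":0,"wy":0,"wz":1},
    {"hand":1,"x":0.624,"y":0.245,"z":0.002,"wx":0,"wy":0,"wz":1},
    {"hand":1,"x":0.624,"y":0.245,"z":0.002,"wx":0,"wy":0,"wz":1},
    {"hand":1,"x":0.624,"y":0.245,"z":0.002,"wx":0,"wy":0,"wz":1}
  ]
}}

```text
time_s: 7.55
eef_pos: [0.5397, 0.2536, 0.1935]
eef_rot: [3.141, -0.0, 1.298]
contact_force: [1.2, -0.5, 0.6]
opening: 0.0854
grasp_force: 0.0
```

Call:
{"fn": "step_arm", "kwargs": {
  "rows": [
    {"hand":1,"x":0,"y":0,"z":0,"wx":0,"wy":0,"wz":1},
    {"hand":1,"x":0,"y":0,"z":0,"wx":0,"wy":0,"wz":1},
    {"hand":1,"x":0,"y":0,"z":0,"wx":0,"wy":0,"wz":1},
    {"hand":1,"x":0,"y":0,"z":0,"wx":0,"wy":0,"wz":1}
  ]
}}

```text
time_s: 7.95
eef_pos: [0.5396, 0.2518, 0.1931]
eef_rot: [-3.142, 0.0, 0.77]
contact_force: [-0.3, -0.3, -0.7]
opening: 0.0851
grasp_force: 0.0
```

```bash
python3 go.py .5445 .2525 .03 35.5
```

```text
t 7.95 pos [0.5396 0.2518 0.1931] rot [-180.     0.    44.1] F [-0.3 -0.3 -0.7] open 0.0851 0.0
shift [0.0081 0.0059 0.3262] turn [-0.     0.     0.288]
```

Call:
{"fn": "step_arm", "kwargs": {
  "newtons": 40,
  "rows": [
    {"hand":1,"x":0.008,"y":0.006,"z":0.05,"wx":0,"wy":0,"wz":0.288},
    {"hand":1,"x":0.008,"y":0.006,"z":0.14,"wx":0,"wy":0,"wz":0.288},
    {"hand":1,"x":0.008,"y":0.006,"z":0.22,"wx":0,"wy":0,"wz":0.288},
    {"hand":1,"x":0.008,"y":0.006,"z":0.29,"wx":0,"wy":0,"wz":0.288},
    {"hand":1,"x":0.008,"y":0.006,"z":0.326,"wx":0,"wy":0,"wz":0.288},
    {"hand":1,"x":0.008,"y":0.006,"z":0.326,"wx":0,"wy":0,"wz":0.288}
  ]
}}

```text
time_s: 8.55
eef_pos: [0.5415, 0.2508, 0.0264]
eef_rot: [-3.14, 0.007, 0.623]
contact_force: [-0.5, -0.0, -0.9]
opening: 0.0853
grasp_force: 0.0
```

Call:
{"fn": "step_arm", "kwargs": {
  "rows": [
    {"hand":-0.5,"x":0,"y":0,"z":0,"wx":0,"wy":0,"wz":0},
    {"hand":-0.5,"x":0,"y":0,"z":0,"wx":0,"wy":0,"wz":0},
    {"hand":-0.5,"x":0,"y":0,"z":0,"wx":0,"wy":0,"wz":0},
    {"hand":-0.5,"x":0,"y":0,"z":0,"wx":0,"wy":0,"wz":0},
    {"hand":-0.5,"x":0,"y":0,"z":0,"wx":0,"wy":0,"wz":0},
    {"hand":-0.5,"x":0,"y":0,"z":0,"wx":0,"wy":0,"wz":0}
  ]
}}

```text
time_s: 9.15
eef_pos: [0.5462, 0.2529, 0.0325]
eef_rot: [3.141, -0.004, 0.623]
contact_force: [-0.1, 0.6, 6.9]
opening: 0.0372
grasp_force: 42.3
```

```bash
python3 go.py .5445 .2525 .15 14.5
python3 - <<'E'
from h import *
im,d=snapshot("side");cv2.imwrite("pics/s2.png",cv2.resize(im[250:400,200:400,::-1],(800,600)))
E
```

```text
t 9.15 pos [0.5462 0.2529 0.0325] rot [180.   -0.2  35.7] F [-0.1  0.6  6.9] open 0.0372 42.26918399333954
shift [-0.0024 -0.0011 -0.235 ] turn [-0.    -0.007  0.707]
```

View pics/s2.png

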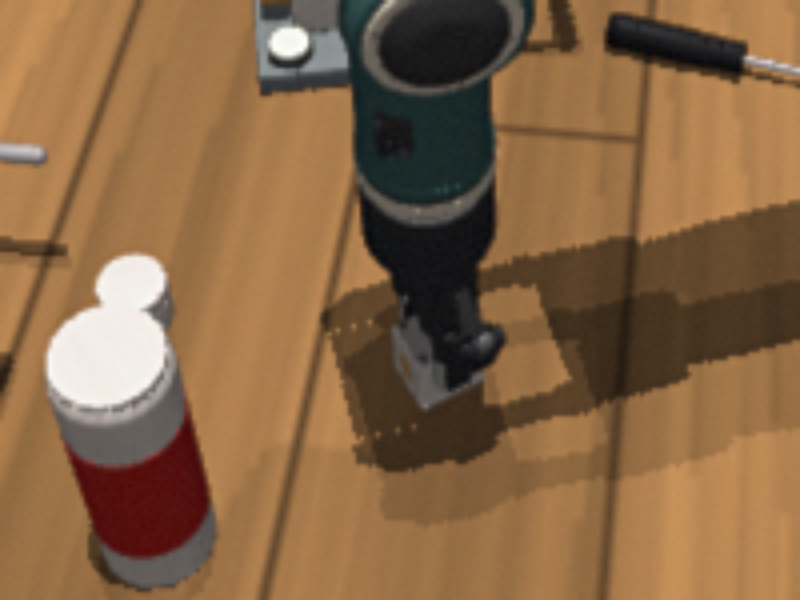

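Call:
{"fn": "step_arm", "kwargs": {
  "rows": [
    {"hand":-0.5,"x":0,"y":0,"z":-0.06,"wx":0,"wy":0,"wz":0},
    {"hand":-0.5,"x":0,"y":0,"z":-0.12,"wx":0,"wy":0,"wz":0.2},
    {"hand":-0.5,"x":0,"y":0,"z":-0.18,"wx":0,"wy":0,"wz":0.4},
    {"hand":-0.5,"x":0,"y":0,"z":-0.23,"wx":0,"wy":0,"wz":0.6},
    {"hand":-0.5,"x":0,"y":0,"z":-0.23,"wx":0,"wy":0,"wz":0.705},
    {"hand":-0.5,"x":0,"y":0,"z":-0.23,"wx":0,"wy":0,"wz":0.705}
  ]
}}

```text
time_s: 9.8
eef_pos: [0.5451, 0.2522, 0.1467]
eef_rot: [-3.141, -0.002, 0.254]
contact_force: [-0.3, -0.0, -1.8]
opening: 0.0373
grasp_force: 41.5
```

```bash
python3 go.py .6141 -.0485 .12 14.5
```

```text
t 9.8 pos [0.5451 0.2522 0.1467] rot [-1.80e+02 -1.00e-01  1.46e+01] F [-0.3 -0.  -1.8] open 0.0373 41.45504057407379
shift [-0.0178  0.6169  0.0532] turn [-0.    -0.004  0.002]
```

Call:
{"fn": "step_arm", "kwargs": {
  "rows": [
    {"hand":-0.5,"x":-0.002,"y":0.08,"z":0,"wx":0,"wy":0,"wz":0},
    {"hand":-0.5,"x":-0.005,"y":0.17,"z":0,"wx":0,"wy":0,"wz":0},
    {"hand":-0.5,"x":-0.008,"y":0.26,"z":0,"wx":0,"wy":0,"wz":0},
    {"hand":-0.5,"x":-0.01,"y":0.35,"z":0,"wx":0,"wy":0,"wz":0},
    {"hand":-0.5,"x":-0.013,"y":0.44,"z":0,"wx":0,"wy":0,"wz":0},
    {"hand":-0.5,"x":-0.015,"y":0.52,"z":0,"wx":0,"wy":0,"wz":0},
    {"hand":-0.5,"x":-0.018,"y":0.58,"z":0,"wx":0,"wy":0,"wz":0},
    {"hand":-0.5,"x":-0.018,"y":0.617,"z":0.03,"wx":0,"wy":0,"wz":0},
    {"hand":-0.5,"x":-0.018,"y":0.617,"z":0.05,"wx":0,"wy":0,"wz":0},
    {"hand":-0.5,"x":-0.018,"y":0.617,"z":0.05,"wx":0,"wy":0,"wz":0}
  ]
}}

```text
time_s: 10.8
eef_pos: [0.6106, -0.0481, 0.1162]
eef_rot: [-3.138, 0.006, 0.254]
contact_force: [-0.0, -0.4, -2.6]
opening: 0.0375
grasp_force: 41.4
```

```bash
python3 go.py .6141 -.0485 .054 14.5
python3 - <<'E'
from h import *
im,d=snapshot("side");cv2.imwrite("pics/s3.png",cv2.resize(im[150:300,200:400,::-1],(800,600)))
for t,z in(("carb_inlet",.108),("carb",.088)):
    for r in models.place_of("side",t)[:1]: print(t,r["confidence"],ray("side",r["xy"],z).round(4))
E
```

```text
t 10.8 pos [ 0.6106 -0.0481  0.1162] rot [-179.8    0.4   14.6] F [-0.  -0.4 -2.6] open 0.0375 41.43856465816498
shift [0.0074 0.003  0.1244] turn [-0.006  0.012  0.002]
carb_inlet 0.43 [ 0.6302 -0.0383  0.108 ]
carb 0.61 [ 0.6067 -0.0482  0.088 ]
```

View pics/s3.png

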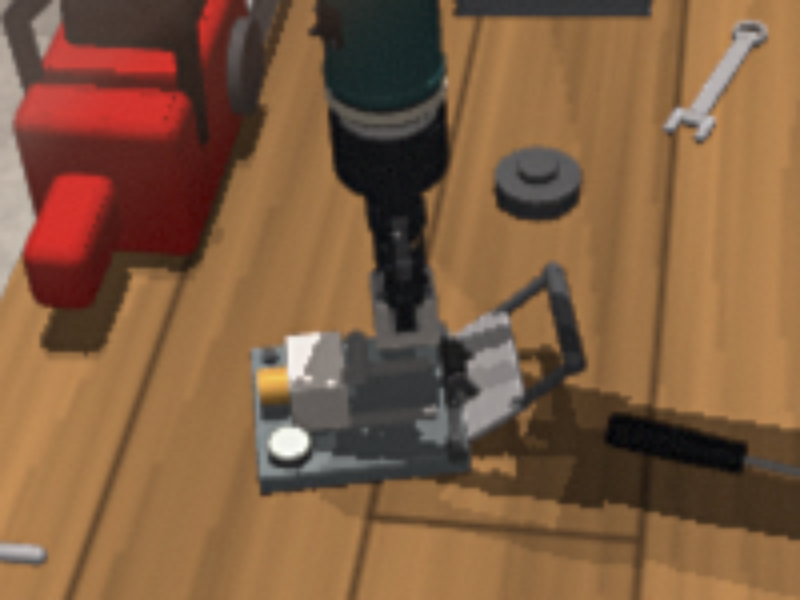

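Call:
{"fn": "step_arm", "kwargs": {
  "rows": [
    {"hand":-0.5,"x":0,"y":0,"z":0.05,"wx":0,"wy":0,"wz":0},
    {"hand":-0.5,"x":0,"y":0,"z":0.06,"wx":0,"wy":0,"wz":0},
    {"hand":-0.5,"x":0,"y":0,"z":0.06,"wx":0,"wy":0,"wz":0},
    {"hand":-0.5,"x":0,"y":0,"z":0.06,"wx":0,"wy":0,"wz":0},
    {"hand":-0.5,"x":0,"y":0,"z":0.06,"wx":0,"wy":0,"wz":0}
  ]
}}

```text
time_s: 11.45
eef_pos: [0.6145, -0.0485, 0.0916]
eef_rot: [3.141, -0.002, 0.255]
contact_force: [0.2, 0.4, -2.4]
opening: 0.0376
grasp_force: 41.4
```

```bash
python3 go.py .6141 -.0485 .054 14.5
python3 - <<'E'
from h import *
# top-view check of lateral alignment
im,d=snapshot("top");C=cloud("top",d)
y=np.radians(14.6);u=np.array([np.cos(y),np.sin(y)]);v=np.array([-u[1],u[0]]);q=C[...,:2]-[.6317,-.0439];a=q@u*1000;b=q@v*1000;z=C[...,2]*1000
for t,m in(("block",(z>58)&(z<70)&(a>20)&(a<75)&(abs(b)<40)),("plateL",(z>14)&(z<25)&(a>-60)&(a<85)&(abs(b)<70))):
    print(t,m.sum(),np.percentile(a[m],[2,50,98]).round(1),np.percentile(b[m],[2,50,98]).round(1))
E
```

```text
t 11.45 pos [ 0.6145 -0.0485  0.0916] rot [ 1.80e+02 -1.00e-01  1.46e+01] F [ 0.2  0.4 -2.4] open 0.0376 41.41981065273285
shift [-0.0009 -0.0003  0.0751] turn [ 0.001 -0.004  0.003]
block 5 [40.1 48.2 59.5] [14.5 19.8 22. ]
plateL 500 [-57.2 -36.5  78.8] [-62.   17.8  64. ]
```

Call:
{"fn": "step_arm", "kwargs": {
  "rows": [
    {"hand":-0.5,"x":0,"y":0,"z":0.02,"wx":0,"wy":0,"wz":0},
    {"hand":-0.5,"x":0,"y":0,"z":0.04,"wx":0,"wy":0,"wz":0},
    {"hand":-0.5,"x":0,"y":0,"z":0.055,"wx":0,"wy":0,"wz":0},
    {"hand":-0.5,"x":0,"y":0,"z":0.065,"wx":0,"wy":0,"wz":0},
    {"hand":-0.5,"x":0,"y":0,"z":0.072,"wx":0,"wy":0,"wz":0},
    {"hand":-0.5,"x":0,"y":0,"z":0.075,"wx":0,"wy":0,"wz":0},
    {"hand":-0.5,"x":0,"y":0,"z":0.075,"wx":0,"wy":0,"wz":0},
    {"hand":-0.5,"x":0,"y":0,"z":0.075,"wx":0,"wy":0,"wz":0},
    {"hand":-0.5,"x":0,"y":0,"z":0.075,"wx":0,"wy":0,"wz":0}
  ]
}}

```text
time_s: 12.4
eef_pos: [0.6139, -0.0488, 0.053]
eef_rot: [3.141, -0.001, 0.254]
contact_force: [-0.1, 1.6, -1.8]
opening: 0.0375
grasp_force: 41.6
```

```bash
python3 go.py .6141 -.0485 .052 14.5
python3 - <<'E'
from h import *
im,d=snapshot("side");cv2.imwrite("pics/s4.png",cv2.resize(im[180:290,240:386,::-1],(796,600)))
E
```

```text
t 12.4 pos [ 0.6139 -0.0488  0.053 ] rot [180.   -0.   14.6] F [-0.1  1.6 -1.8] open 0.0375 41.55285894870758
shift [ 0.0006 -0.0004  0.002 ] turn [ 0.001 -0.002  0.002]
```

View pics/s4.png

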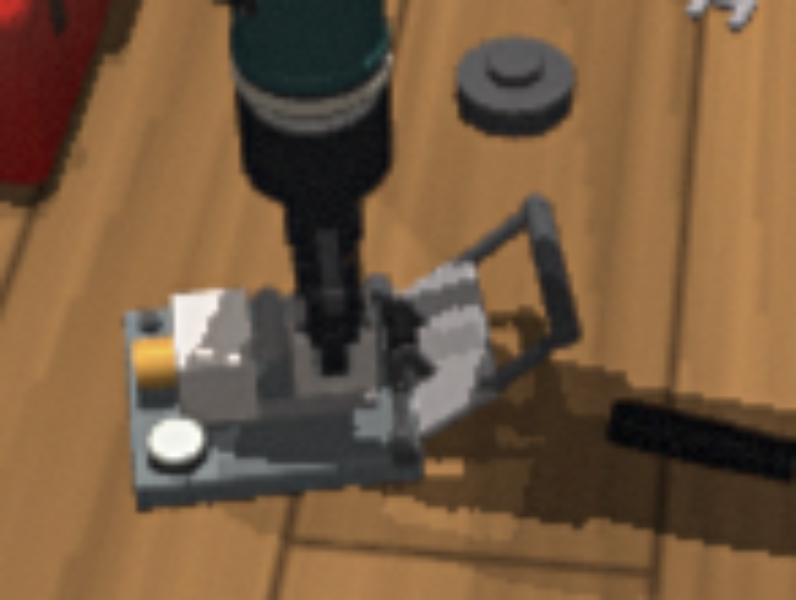

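Call:
{"fn": "step_arm", "kwargs": {
  "rows": [
    {"hand":-0.5,"x":0,"y":0,"z":0.002,"wx":0,"wy":0,"wz":0},
    {"hand":-0.5,"x":0,"y":0,"z":0.002,"wx":0,"wy":0,"wz":0},
    {"hand":0.2,"x":0,"y":0,"z":0,"wx":0,"wy":0,"wz":0},
    {"hand":0.4,"x":0,"y":0,"z":0,"wx":0,"wy":0,"wz":0},
    {"hand":0.4,"x":0,"y":0,"z":0,"wx":0,"wy":0,"wz":0},
    {"hand":0.4,"x":0,"y":0,"z":-0.06,"wx":0,"wy":0,"wz":0},
    {"hand":0.4,"x":0,"y":0,"z":-0.14,"wx":0,"wy":0,"wz":0},
    {"hand":0.4,"x":0,"y":0,"z":-0.22,"wx":0,"wy":0,"wz":0},
    {"hand":0.4,"x":0,"y":0,"z":-0.22,"wx":0,"wy":0,"wz":0}
  ]
}}

```text
time_s: 13.35
eef_pos: [0.6183, -0.0493, 0.1703]
eef_rot: [3.137, -0.012, 0.254]
contact_force: [1.3, -0.2, 1.7]
opening: 0.0596
grasp_force: 0.0
```

```bash
python3 go.py .5 -.079 .16 104.5
python3 - <<'E'
from h import *
im,d=snapshot("side");cv2.imwrite("pics/s5.png",cv2.resize(im[180:290,240:386,::-1],(796,600)))
C=cloud("side",d);m=models.masks_of("side","carb")
if m:
    k=m[0]["region"];p=C[k];p=p[(p[:,2]>.057)&(p[:,2]<.07)];r=cv2.minAreaRect((p[:,:2]*1000).astype(np.float32));print(m[0]["confidence"],p[:,2].mean(),r)
    y=np.radians(14.6);q=(np.array(r[0])-[631.7,-43.9]);print("nest frame",q@[np.cos(y),np.sin(y)],q@[-np.sin(y),np.cos(y)])
E
```

```text
t 13.35 pos [ 0.6183 -0.0493  0.1703] rot [179.7  -0.7  14.6] F [ 1.3 -0.2  1.7] open 0.0596 0.0
shift [-0.2442 -0.0022  0.0177] turn [ 0.025 -0.011 -2.998]
0.86 0.06434282728580588 ((611.7091064453125, -49.232173919677734), (44.43655014038086, 43.57118606567383), 16.07697868347168)
nest frame -20.689448676973903 -0.12090189164045649
```

View pics/s5.png

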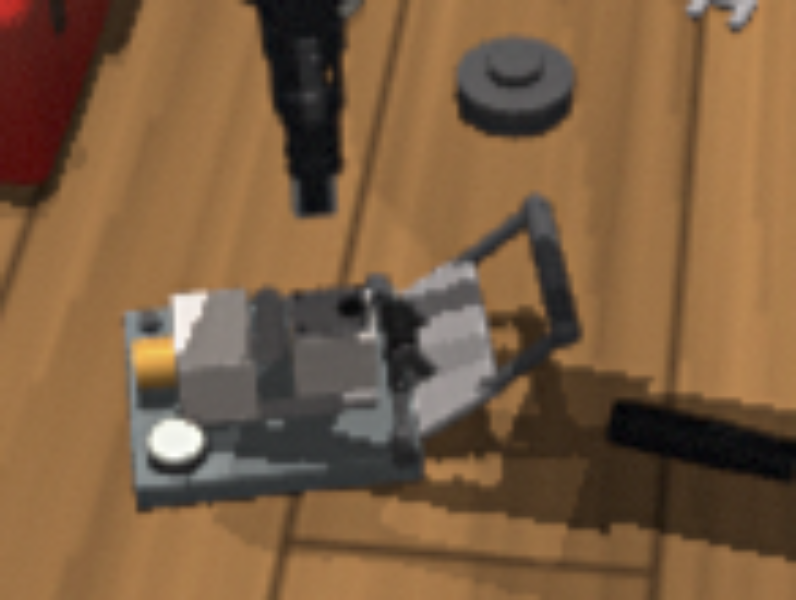

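Call:
{"fn": "step_arm", "kwargs": {
  "rows": [
    {"hand":0.2,"x":-0.244,"y":0,"z":0,"wx":0,"wy":0,"wz":-1},
    {"hand":0.2,"x":-0.244,"y":0,"z":0,"wx":0,"wy":0,"wz":-1},
    {"hand":0.2,"x":-0.244,"y":0,"z":0,"wx":0,"wy":0,"wz":-1},
    {"hand":0.2,"x":-0.244,"y":0,"z":0,"wx":0,"wy":0,"wz":-1}
  ]
}}

```text
time_s: 13.85
eef_pos: [0.4902, -0.0794, 0.1597]
eef_rot: [-3.136, 0.004, 0.781]
contact_force: [-0.1, 0.3, -0.1]
opening: 0.0516
grasp_force: 0.0
```

Call:
{"fn": "step_arm", "kwargs": {
  "rows": [
    {"hand":0.2,"x":0,"y":0,"z":0,"wx":0,"wy":0,"wz":-1},
    {"hand":0.2,"x":0,"y":0,"z":0,"wx":0,"wy":0,"wz":-1},
    {"hand":0.2,"x":0,"y":0,"z":0,"wx":0,"wy":0,"wz":-1},
    {"hand":0.2,"x":0,"y":0,"z":0,"wx":0,"wy":0,"wz":-1}
  ]
}}

```text
time_s: 14.25
eef_pos: [0.4938, -0.0791, 0.1605]
eef_rot: [-3.138, 0.0, 1.306]
contact_force: [-1.0, 0.8, -0.6]
opening: 0.0516
grasp_force: 0.0
```

Call:
{"fn": "step_arm", "kwargs": {
  "rows": [
    {"hand":0.2,"x":0,"y":0,"z":0,"wx":0,"wy":0,"wz":-1},
    {"hand":0.2,"x":0,"y":0,"z":0,"wx":0,"wy":0,"wz":-1},
    {"hand":0.2,"x":0,"y":0,"z":0,"wx":0,"wy":0,"wz":-1},
    {"hand":0.2,"x":0,"y":0,"z":0,"wx":0,"wy":0,"wz":-1},
    {"hand":0.2,"x":0,"y":0,"z":0,"wx":0,"wy":0,"wz":-1},
    {"hand":0.2,"x":0,"y":0,"z":0,"wx":0,"wy":0,"wz":-1}
  ]
}}

```text
time_s: 14.85
eef_pos: [0.4944, -0.0792, 0.1613]
eef_rot: [-3.139, -0.001, 1.823]
contact_force: [0.1, 0.0, 1.1]
opening: 0.0512
grasp_force: 0.0
```

```bash
python3 go.py .5013 -.0795 .0785 104.5
```

```text
t 14.85 pos [ 0.4944 -0.0792  0.1613] rot [-1.799e+02 -1.000e-01  1.045e+02] F [0.1 0.  1.1] open 0.0512 0.0
shift [-0.0042  0.0137  0.1655] turn [-0.005 -0.002 -0.002]
```

Call:
{"fn": "step_arm", "kwargs": {
  "newtons": 35,
  "rows": [
    {"hand":0.2,"x":-0.004,"y":0.014,"z":0.06,"wx":0,"wy":0,"wz":0},
    {"hand":0.2,"x":-0.004,"y":0.014,"z":0.12,"wx":0,"wy":0,"wz":0},
    {"hand":0.2,"x":-0.004,"y":0.014,"z":0.155,"wx":0,"wy":0,"wz":0},
    {"hand":0.2,"x":-0.004,"y":0.014,"z":0.165,"wx":0,"wy":0,"wz":0},
    {"hand":0.2,"x":-0.004,"y":0.014,"z":0.165,"wx":0,"wy":0,"wz":0},
    {"hand":-0.8,"x":-0.004,"y":0.014,"z":0.165,"wx":0,"wy":0,"wz":0},
    {"hand":-0.8,"x":-0.004,"y":0.014,"z":0.165,"wx":0,"wy":0,"wz":0},
    {"hand":-0.8,"x":-0.004,"y":0.014,"z":0.165,"wx":0,"wy":0,"wz":0},
    {"hand":-0.8,"x":-0.004,"y":0.014,"z":0.165,"wx":0,"wy":0,"wz":0}
  ]
}}

```text
time_s: 15.75
eef_pos: [0.5016, -0.0803, 0.0817]
eef_rot: [-3.139, 0.001, 1.826]
contact_force: [-7.0, -2.9, 7.4]
opening: 0.0146
grasp_force: 34.1
```

```bash
python3 go.py .5013 -.0795 .0785 104.5
```

```text
t 15.75 pos [ 0.5016 -0.0803  0.0817] rot [-179.9    0.   104.6] F [-7.  -2.9  7.4] open 0.0146 34.125391244888306
shift [ 0.0017 -0.0002  0.0063] turn [-0.005  0.001  0.003]
```

Call:
{"fn": "step_arm", "kwargs": {
  "rows": [
    {"hand":-0.8,"x":0,"y":0.02,"z":-0.024,"wx":0,"wy":0,"wz":0},
    {"hand":-0.8,"x":0,"y":0.044,"z":-0.045,"wx":0,"wy":0,"wz":0},
    {"hand":-0.8,"x":0,"y":0.07,"z":-0.062,"wx":0,"wy":0,"wz":0},
    {"hand":-0.8,"x":0,"y":0.089,"z":-0.071,"wx":0,"wy":0,"wz":0},
    {"hand":-0.8,"x":0,"y":0.1,"z":-0.075,"wx":0,"wy":0,"wz":0},
    {"hand":-0.8,"x":0,"y":0.109,"z":-0.078,"wx":0,"wy":0,"wz":0},
    {"hand":-0.8,"x":0,"y":0.119,"z":-0.081,"wx":0,"wy":0,"wz":0},
    {"hand":-0.8,"x":0,"y":0.129,"z":-0.084,"wx":0,"wy":0,"wz":0},
    {"hand":-0.8,"x":0,"y":0.129,"z":-0.084,"wx":0,"wy":0,"wz":0}
  ]
}}

```text
time_s: 16.65
eef_pos: [0.5628, -0.0644, 0.1251]
eef_rot: [-3.136, 0.0, 1.826]
contact_force: [-12.9, -3.1, 17.3]
opening: 0.0145
grasp_force: 35.8
```

```bash
python3 go.py .5833 -.0595 .1215 104.5;  python3 - <<'E'
from h import *
im,d=snapshot("side");cv2.imwrite("pics/s6.png",cv2.resize(im[180:290,240:386,::-1],(796,600)))
E
```

```text
t 16.65 pos [ 0.5628 -0.0644  0.1251] rot [-179.7    0.   104.6] F [-12.9  -3.1  17.3] open 0.0145 35.849070847034454
shift [-0.0008  0.0422  0.0069] turn [-0.011  0.001  0.003]
```

View pics/s6.png

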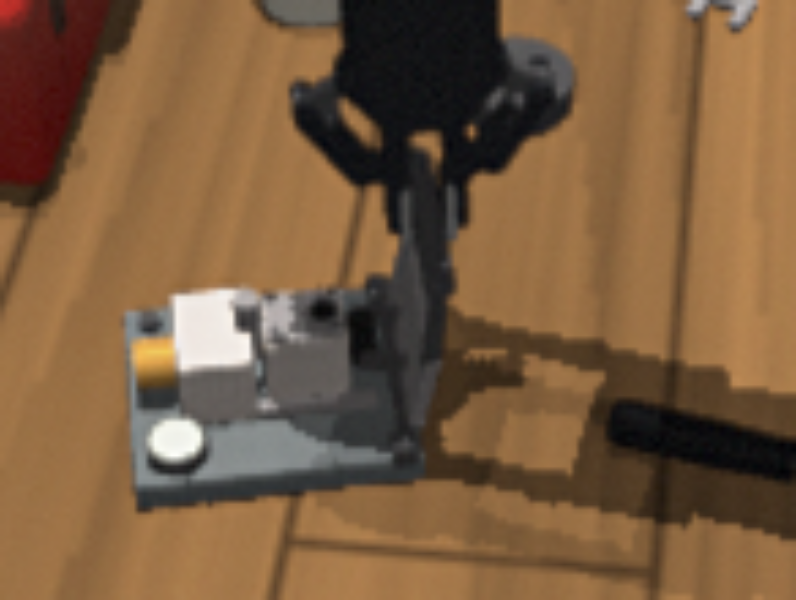

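Call:
{"fn": "step_arm", "kwargs": {
  "rows": [
    {"hand":-0.8,"x":0,"y":0.006,"z":-0.004,"wx":0,"wy":0,"wz":0},
    {"hand":-0.8,"x":0,"y":0.012,"z":-0.005,"wx":0,"wy":0,"wz":0},
    {"hand":-0.8,"x":0,"y":0.018,"z":-0.006,"wx":0,"wy":0,"wz":0},
    {"hand":-0.8,"x":0,"y":0.024,"z":-0.007,"wx":0,"wy":0,"wz":0},
    {"hand":-0.8,"x":0,"y":0.03,"z":-0.007,"wx":0,"wy":0,"wz":0},
    {"hand":-0.8,"x":0,"y":0.036,"z":-0.008,"wx":0,"wy":0,"wz":0},
    {"hand":-0.8,"x":0,"y":0.04,"z":-0.008,"wx":0,"wy":0,"wz":0},
    {"hand":-0.8,"x":0,"y":0.042,"z":-0.008,"wx":0,"wy":0,"wz":0},
    {"hand":-0.8,"x":0,"y":0.042,"z":-0.008,"wx":0,"wy":0,"wz":0},
    {"hand":-0.8,"x":0,"y":0.042,"z":-0.008,"wx":0,"wy":0,"wz":0}
  ]
}}

```text
time_s: 17.7
eef_pos: [0.5827, -0.0592, 0.1283]
eef_rot: [-3.135, 0.0, 1.825]
contact_force: [-11.7, -3.5, 13.0]
opening: 0.014
grasp_force: 35.8
```

```bash
cat > chk.py <<'E'
from h import *
s=sense();y=np.radians(14.6);u=[np.cos(y),np.sin(y)]
print("rail ahead of hinge mm",((s["eef_pos"][:2]-np.array([.5833,-.0565]))@u*1000).round(1),s["eef_pos"],"F along u",np.dot(s["contact_force"][:2],u),s["contact_force"],s["time_s"])
E
python3 chk.py
```

```text
rail ahead of hinge mm -1.3 [ 0.58265022 -0.05923019  0.12831129] F along u -12.165445926479629 [-11.67028113  -3.4593965   12.97216755] 17.7
```

Call:
{"fn": "step_arm", "kwargs": {
  "rows": [
    {"hand":-0.8,"x":0,"y":0.003,"z":-0.003,"wx":0,"wy":0,"wz":0},
    {"hand":-0.8,"x":0,"y":0.006,"z":-0.003,"wx":0,"wy":0,"wz":0},
    {"hand":-0.8,"x":0,"y":0.006,"z":-0.003,"wx":0,"wy":0,"wz":0},
    {"hand":-0.8,"x":0,"y":0.006,"z":-0.003,"wx":0,"wy":0,"wz":0}
  ]
}}

```text
time_s: 18.1
eef_pos: [0.5844, -0.0588, 0.1286]
eef_rot: [-3.133, 0.0, 1.826]
contact_force: [-11.9, -4.6, 8.5]
opening: 0.0142
grasp_force: 35.3
```

```bash
python3 chk.py;  python3 - <<'E'
from h import *
im,d=snapshot("side");cv2.imwrite("pics/s7.png",cv2.resize(im[180:290,240:386,::-1],(796,600)))
E
```

```text
rail ahead of hinge mm 0.5 [ 0.58442562 -0.05876148  0.12856289] F along u -12.700260727623274 [-11.93360372  -4.57018249   8.49635587] 18.1
```

View pics/s7.png

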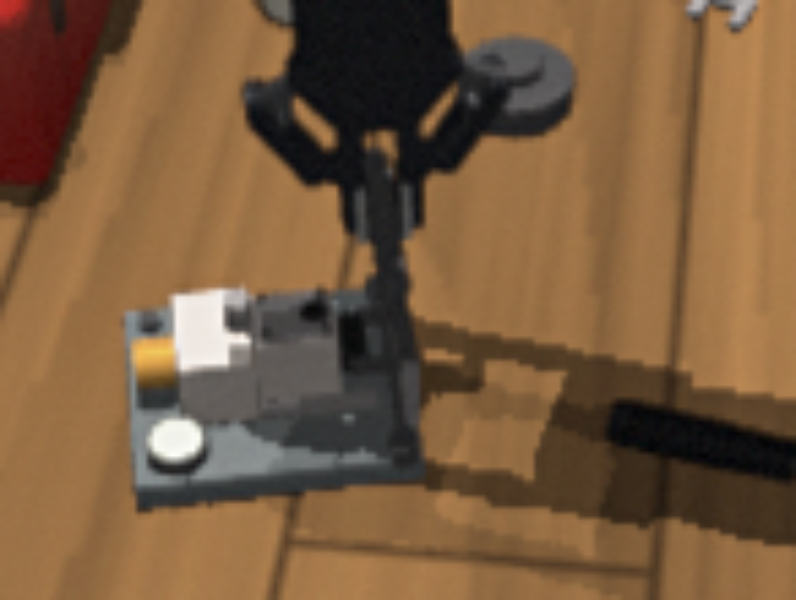

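Call:
{"fn": "step_arm", "kwargs": {
  "rows": [
    {"hand":-0.8,"x":0,"y":0.003,"z":0,"wx":0,"wy":0,"wz":0},
    {"hand":-0.8,"x":0,"y":0.006,"z":0,"wx":0,"wy":0,"wz":0},
    {"hand":-0.8,"x":0,"y":0.006,"z":0,"wx":0,"wy":0,"wz":0},
    {"hand":-0.8,"x":0,"y":0.006,"z":0,"wx":0,"wy":0,"wz":0},
    {"hand":-0.8,"x":0,"y":0.006,"z":0,"wx":0,"wy":0,"wz":0}
  ]
}}

```text
time_s: 18.65
eef_pos: [0.5863, -0.0583, 0.1286]
eef_rot: [-3.13, -0.0, 1.826]
contact_force: [-15.4, -4.7, 11.3]
opening: 0.0146
grasp_force: 35.5
```

```bash
python3 chk.py
```

```text
rail ahead of hinge mm 2.4 [ 0.58625851 -0.05826102  0.12863738] F along u -16.047872520051325 [-15.35474437  -4.71673985  11.28185501] 18.65
```

Call:
{"fn": "step_arm", "kwargs": {
  "rows": [
    {"hand":-0.8,"x":0,"y":0.003,"z":0,"wx":0,"wy":0,"wz":0},
    {"hand":-0.8,"x":0,"y":0.006,"z":0,"wx":0,"wy":0,"wz":0},
    {"hand":-0.8,"x":0,"y":0.006,"z":0,"wx":0,"wy":0,"wz":0},
    {"hand":-0.8,"x":0,"y":0.006,"z":0,"wx":0,"wy":0,"wz":0},
    {"hand":-0.8,"x":0,"y":0.006,"z":0,"wx":0,"wy":0,"wz":0}
  ]
}}

```text
time_s: 19.15
eef_pos: [0.5881, -0.0578, 0.1287]
eef_rot: [-3.128, -0.0, 1.826]
contact_force: [-18.5, -6.1, 13.9]
opening: 0.0143
grasp_force: 35.8
```

```bash
python3 chk.py;  python3 - <<'E'
from h import *
im,d=snapshot("side");cv2.imwrite("pics/s8.png",cv2.resize(im[180:290,240:386,::-1],(796,600)))
C=cloud("side",d);m=models.masks_of("side","carb")
if m:
    k=m[0]["region"];p=C[k];p=p[(p[:,2]>.057)&(p[:,2]<.07)];r=cv2.minAreaRect((p[:,:2]*1000).astype(np.float32));print(m[0]["confidence"],p[:,2].mean(),r)
    y=np.radians(14.6);q=(np.array(r[0])-[631.7,-43.9]);print("nest frame",q@[np.cos(y),np.sin(y)],q@[-np.sin(y),np.cos(y)])
    q=(p[:,:2]*1000-[631.7,-43.9])@[np.cos(y),np.sin(y)];print(np.percentile(q,[1,5,95,99]))
E
```

```text
rail ahead of hinge mm 4.3 [ 0.58806849 -0.05780272  0.12871178] F along u -19.484105969418305 [-18.54417186  -6.10443417  13.89773586] 19.15
0.66 0.06422226491059353 ((629.976318359375, -42.41152572631836), (42.6183967590332, 40.631229400634766), 10.968343734741211)
nest frame -1.2928237756959504 1.8748975296360062
[-21.83794483 -19.95439092  18.63269511  20.34300139]
```

View pics/s8.png

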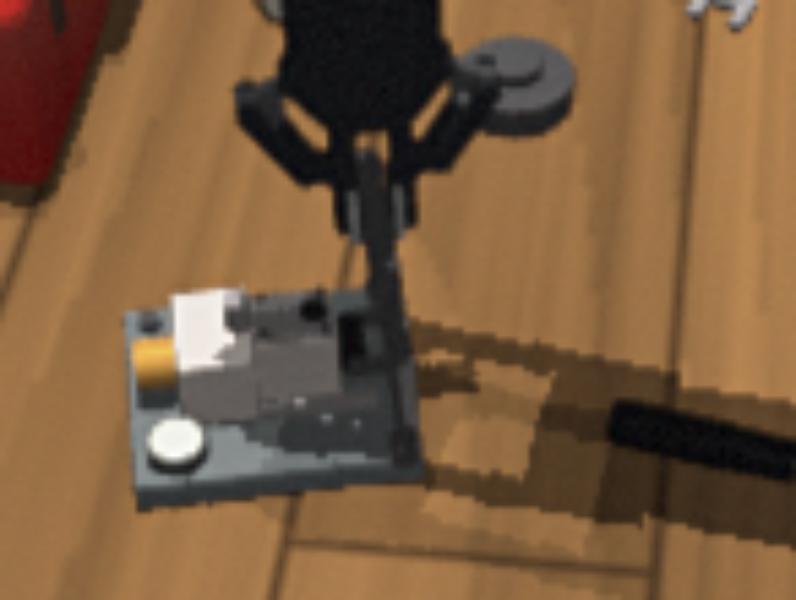

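```bash
python3 chk.py; python3 -c "
from plant import arm;print(arm.close_job())"
```

```text
rail ahead of hinge mm 4.3 [ 0.58806531 -0.05777206  0.12870952] F along u -20.120690954058603 [-19.06531276  -6.62917924  15.26661458] 19.25
the job is handed in; nothing more can be done
None
```

The job is handed in; `close_job()` gave no verdict. I lowered the door, stood the carburettor in the nest, inlet to the plunger, and let go of it. I then pushed the door up until the last picture showed no gap at the stop block, and I am holding it there with about 20 N at the rail.

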